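Blow out the leak-test chamber

TASK

Blow out the leak-test chamber: press its red release key until the lid lets go, and let the lid spring up by itself with nothing in its way. With the lid standing fully open, press the white cap of the blue air duster all the way down and let it come back up; never press it while the lid is down. Then push the lid shut until it latches and stays down by itself, and leave the loose things round about where they are.

Things in the scene. Friction and masses are not known exactly. Their poses are not given: they have to be found in the camera images.
- chamber: Leak-test chamber, fixed to the table: aluminium base plate (225 x 130 x 10 mm, x = -155 to +70 mm), hollow grey housing 120 x 120 mm, 50 mm high, with a fixed aluminium block inside. Origin on the table under the middle of the housing. Its x axis points from the red key (front, -x) to the lid hinge (rear, +x), z up; the duster stands on its +y side.
- lid (a joint): Lid, a 122 x 120 x 10 mm aluminium frame with clear window, hinged at the rear. Rad: 0 shut (latched about 0.01; top 60 mm above the table), 1.0 open. A spring throws it open in about 0.6 s; its outer face then looks up and to the rear. Shutting takes 1 to 4 N at the free edge, up to 12 N over the last 12 mm, where it snaps under the hook, key untouched.
- lid_hinge (a point): Point on the hinge axis (along chamber y), middle of the lid's width, 54 mm above the table, 60 mm behind the chamber origin. At lid angle t the free edge lies 122 cos t mm in front of and 122 sin t mm above it; opened, the lid leans over the chamber. As it rises it may not strike the robot, and lid and key may not be touched at the same time.
- lid_edge (a point): Place to push on the lid's outer (top) face: 108 mm from the hinge axis, 6 mm above the plane through the axis, 15 mm from the middle towards the side away from the duster. Moves with the lid.
- key (a joint): Red release key at the chamber's front, a rocker pivoted along chamber y. Rad: 0 at rest, 0.20 at the stop. Pressed straight down the pad sinks 63 mm x angle: the lid is let go between 0.08 and 0.14 rad (5 to 9 mm), the stop is at 12 mm. About 1 N starts it, 4 N takes it to the stop; it springs back. Its steel hook, 72 mm above the table, stands between pad and lid.
- key_top (a point): Centre of the top of the red key's pad (34 x 34 mm), 42 mm above the table, 130 mm in front of the chamber origin. The hook is 54 mm behind it.
- duster: The air duster: a blue can with a white band, 52 mm in diameter, 110 mm high, standing fixed in a dark foot 72 mm across. Origin under its centre, z up; its blow tube points to its -y.
- cap (a joint): The duster's white sprung cap. Value in m: 0 up, 0.006 fully down. About 2 N starts it, 6 N takes it fully down; it springs back.
- cap_top (a point): Centre of the flat top of the white cap (28 mm in diameter), 135 mm above the table. A red tube of 4.4 mm leaves the cap's side towards the chamber, below the top.
- seal_block_center (a point): Centre of a loose aluminium block (44 x 50 x 18 mm) beside the chamber. Leave it alone.
- jar_center (a point): Middle of a loose clear jar with red seals in it (35 mm in diameter, 40 mm high) beside the chamber. Leave it alone.
- fitting_center (a point): Middle of a loose small push-in fitting of brass and black plastic (12 x 32 x 14 mm) between chamber and duster. Leave it alone.
Not all that is in view belongs to the job. Of the things that look like the duster, the middle-sized one is meant.

How it is judged (in metres and radians):
On the way, in this order (a step that is already met when the one before it is completed fails the run):
1. the lid has sprung fully open (over 0.9 rad) and the key is free again (value of joint lid above 0.9 rad and value of joint key below 0.03 rad), for 0.2 s.
2. the duster's cap is pressed down at least 4.5 of its 6 mm with the lid open (value of joint cap above 0.0045 m and value of joint lid above 0.9 rad), for 0.05 s.
3. the cap is up again (within 1.5 mm) with the lid still open (value of joint cap below 0.0015 m and value of joint lid above 0.7 rad), for 0.05 s.
At the end, for the whole second after the job is handed in: The lid is down and latched (below 0.03 rad), the key is back at rest (below 0.03 rad) and the duster's cap is up (within 1.5 mm) (value of joint each of lid, key below 0.03 rad and value of joint cap below 0.0015 m); the robot touches nothing.
It fails at once if the robot touches the lid and the key at the same time ((contact force between lid and the fingers above 0.5 N or contact force between lid and the arm above 0.5 N) and (contact force between key and the fingers above 0.3 N or contact force between key and the arm above 0.3 N)).
It fails at once if the rising lid strikes the robot (over 2.5 N) (velocity of joint lid above 0.5 rad/s and value of joint lid above 0.08 rad and (contact force between lid and the fingers above 2.5 N or contact force between lid and the arm above 2.5 N)).
It fails at once if the duster's cap is pressed (over 3 mm) while the lid is down (below 0.6 rad) (value of joint cap above 0.003 m and value of joint lid below 0.6 rad).
It fails at once if a loose thing nearby is moved by more than 20 mm (distance of any of seal_block_center, jar_center, fitting_center from where it was at the start of the episode above 0.02 m).
It also fails if it takes over 69 s, if anything falls off the work surface, if the arm or the gripper's body presses on something with over 40 N, if the wrist force passes 120 N, or if a joint passes its speed limit or range.

ROBOT

A 6-joint arm with a two-finger parallel gripper is mounted at the origin on a cart in front of the work surface, level with it; the furniture and walls round the work are solid. World frame = base frame: x ahead of the robot, y to its left, z up, the work surface at z = 0. Lengths are in m, angles in degrees, forces in N, time in s.
With the tool pointing down it reaches from about 0.35 to 0.95 m from the base axis. Payload 17.4 kg.
Tool frame: the origin (TCP) lies at the very end of the fingers, on their centre line; the grasp point (between the pads) lies 19 mm behind it (env.grip_depth is the distance from the TCP to the grasp point, in m); x points along the fingers, z is the direction in which the jaws open and shut, and the axes are right-handed (so a half turn about x gives the same grasp; the last joint's range is limited). The gripper opens to 93 mm and grips with 3 to 60 N. Pads are 15 mm wide; open, the fingers measure 128 mm over their backs; the gripper's body (75 mm by 188 mm) begins 65 mm behind the grasp point.
Start: joints at [-77.911, 6.646, 82.598, -0, 90.757, -2.166], TCP at [0.166, -0.654, 0.194] pointing down, gripper open.
Joint ranges: [-162.19, 162.19], [-47.58, 125.68], [4.15, 143.07], [-65.23, 245.23], [0.69, 171.88], [-170.13, 170.13]. Speed limits (degrees/s): [108.29, 108.29, 127.2, 180, 180, 180].

INTERFACE

Orientations are given as [roll, pitch, yaw] about the fixed x, y, z axes, in that order (R = Rz(yaw) Ry(pitch) Rx(roll)).
In Python, from bench import sensors, vision, ticket, env gives the robot as it stands.
- The arm moves only by the tool arm_command, never from a script. Its argument "moves" is one flat list of numbers, 4 for each row, row after row: the shift along the tool's x, y, z each as a share of 200 mm, from -1 to 1, then the turn about the tool's x as a share of 0.1 rad, from -1 to 1. In form: [tx, ty, tz, roll, tx, ty, tz, roll, ...]. A call has 1 to 8 rows; each row shifts and turns the commanded pose from where the row before left it, along the tool's axes as they then stand; what a row does not reach is not made up. A row lasts 1/8 s, in which the tool goes at most 62.5 mm and 10.7 degrees, less where a joint would pass 70% of its speed; a pose out of reach is approached as far as the arm can. A call with a number of a shift or a turn outside -1 to 1 is refused whole. A call with a gripper value outside its range is refused whole. "gripper" is the closure, from 0 (fully open) to 1 (shut), set as the call begins (left out, the last holds). The fingers move at their own pace and stop on an object; the grip force is fixed at half the most. Time passes only in rows, so rows that do not move let the fingers close. It gives the time, the measured TCP pose, the force and the opening at its end, in the units of the state.
- sensors.get_state(): the state, without advancing time (a new reading comes with each control period).
- vision.snapshot(name): name is "scene" or "top" or "wrist"; returns the picture (400x640x3 uint8, red, green, blue); there is no depth.
- vision.get_calibration(name): a dict with "fov_y" (degrees; the focal length in pixels is half the picture's height over the tangent of half this angle, whatever the lens; pixels are square), "cx", "cy" (the principal point, pixels), "pose" (4x4, takes a point from camera to world coordinates). Camera axes: x right, y down, z forward; pixel columns grow to the right and rows downward; lengths in m; the calibration is good to about 2 mm. A picture is of the moment at which its call begins: read the wrist's pose just before it. get_calibration takes no time and is no camera call; for the wrist camera it gives the pose at the moment of the call.
- ticket.finish_job(): hands the job in, once; it reports no verdict.
The state is a dict: "clock": time; "joints": joint angles; "joint_vel": joint speeds; "joint_efforts": joint torques, N m; "tcp_pos": TCP position; "ee_rot": TCP orientation; "contact_force": force on the tool from outside, world axes, zero at the start; "wrist_torque": the same for the moment, N m; "width": opening from 0.0 (shut) to 1.0 (fully open).
Only numpy, scipy, OpenCV 4.12 (cv2) and the standard library are available. Lean on these libraries where they do the work, as an engineer would, in place of code of your own. Each camera call takes 0.05 s, during which the arm holds its last target.

## Working session

There is one attempt and no reset: what is moved stays moved. The work goes in short steps, Python scripts to look and compute and a tool call to move; the robot and the scene stay as the last step left them, time stands still between calls to the robot, and variables do not carry over. Pictures are saved under pics/ and viewed, and the job is handed in when it is done.

Besides the shell and the picture viewer there is one more tool, called after "Emit:" in YAML: its name, and indented under it one key for each argument. arm_command: Moves the arm, as the interface text tells. Shift numbers are shares of 200 mm and turn numbers shares of 0.1 rad, none past 1 either way. Its arguments: {"type":"object","properties":{"moves":{"type":"array","items":{"type":"number"}},"gripper":{"type":"number"}},"required":["moves"]}

```bash
ls; mkdir -p pics; python3 - <<'E'
from bench import sensors, vision, ticket, env
import cv2
print(sensors.get_state())
for n in ["scene","top","wrist"]:
    im=vision.snapshot(n); cv2.imwrite(f"pics/{n}0.png",im[:,:,::-1]); c=vision.get_calibration(n); print(n,c)
E
```

```text
pics
{'clock': 0.0, 'joints': array([-7.79109862e+01,  6.67261641e+00,  8.26372458e+01, -3.43947164e-04,
        9.07559660e+01, -2.16655883e+00]), 'joint_vel': array([ 0.09102675,  0.0435446 , -0.00789059,  0.00770901, -0.01790394,
       -0.05992362]), 'joint_efforts': array([-4.70501545e-04, -7.21256804e+01, -6.22605371e+01,  7.79602351e-02,
        2.36999150e-02, -1.08630393e-04]), 'tcp_pos': array([ 0.16614682, -0.65398227,  0.19360669]), 'ee_rot': array([178.13278285,  89.93417093, 102.38835114]), 'contact_force': array([ 0.45897256, -0.45410063, -0.87899867]), 'wrist_torque': array([ 0.04339642, -0.00701443, -0.0330081 ]), 'width': 1.0002863240323072}
scene {'fov_y': 50.536469653016674, 'cx': 312.0887474092442, 'cy': 198.9052110956237, 'pose': array([[ 0.83636371, -0.37763526,  0.39735041,  0.24947671],
       [-0.54806352, -0.59066268,  0.59223642, -0.50219675],
       [ 0.01105071, -0.71309831, -0.70097694,  0.6830836 ],
       [ 0.        ,  0.        ,  0.        ,  1.        ]])}
top {'fov_y': 48.27610831506102, 'cx': 326.518185709524, 'cy': 192.57105637667001, 'pose': array([[ 0.01261153, -0.99056823,  0.13643878,  0.45404342],
       [-0.99971185, -0.0152781 , -0.01851463,  0.01600625],
       [ 0.02042453, -0.13616597, -0.99047548,  1.05791889],
       [ 0.        ,  0.        ,  0.        ,  1.        ]])}
wrist {'fov_y': 68.52207693980552, 'cx': 320.071533205443, 'cy': 197.6484135256089, 'pose': array([[ 0.2449619 , -0.92868131, -0.27846847,  0.24402114],
       [-0.96953037, -0.23526997, -0.06825613, -0.63374853],
       [-0.00212707,  0.28670379, -0.95801692,  0.38300078],
       [ 0.        ,  0.        ,  0.        ,  1.        ]])}
```

View pics/scene0.png

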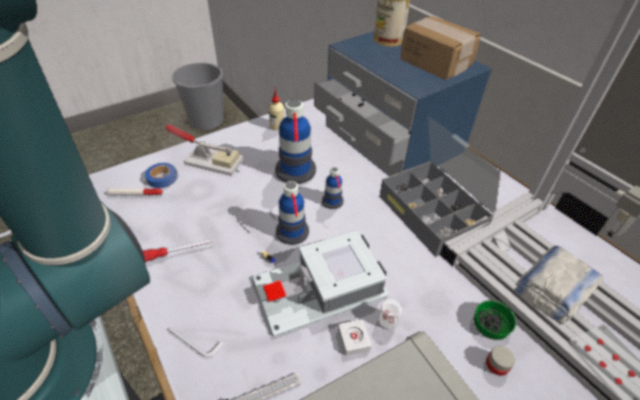

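View pics/top0.png

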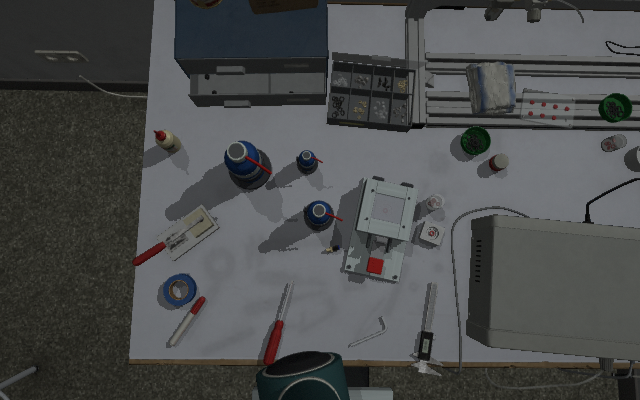

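View pics/wrist0.png

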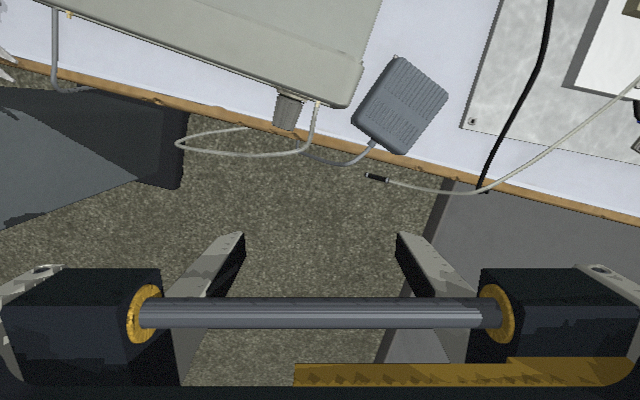

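Duster candidates in the top view are large (238,153), small (307,158) and middle-sized (320,211). By the description I choose the middle one at (320,211), which is (291,200) in the scene view. The key is the red square at about (375,266). I'll check close crops and masks next.

```bash
cat > h.py <<'E'
import numpy as np, cv2
from bench import sensors, vision
def ray(c,u,v):
    f=200/np.tan(np.radians(c['fov_y'])/2); d=np.array([(u-c['cx'])/f,(v-c['cy'])/f,1.]); P=c['pose']
    return P[:3,3],P[:3,:3]@d
def plane(c,u,v,z):
    o,d=ray(c,u,v); return o+d*(z-o[2])/d[2]
def proj(c,p):
    f=200/np.tan(np.radians(c['fov_y'])/2); P=c['pose']; q=P[:3,:3].T@(np.asarray(p)-P[:3,3]); return np.array([c['cx']+f*q[0]/q[2],c['cy']+f*q[1]/q[2]])
def tri(rs):
    A=0;b=0
    for o,d in rs:
        d=d/np.linalg.norm(d); M=np.eye(3)-np.outer(d,d); A=A+M;b=b+M@o
    return np.linalg.solve(A,b)
E
python3 - <<'E'
from h import *
S=cv2.imread('pics/scene0.png');T=cv2.imread('pics/top0.png')
a=cv2.resize(S[170:340,225:415],None,fx=4,fy=4,interpolation=cv2.INTER_CUBIC)[:600]
cv2.imwrite('pics/sc.png',cv2.resize(S[170:340,225:415],(670,600),interpolation=cv2.INTER_CUBIC))
cv2.imwrite('pics/tc.png',cv2.resize(T[165:295,290:450],(738,600),interpolation=cv2.INTER_CUBIC))
cs=vision.get_calibration('scene');ct=vision.get_calibration('top')
for im,c,n in((S,cs,'s'),(T,ct,'t')):
    b,g,r=[im[:,:,i].astype(int) for i in range(3)]
    m=((r>150)&(g<70)&(b<70)).astype('uint8')
    k,l,st,ce=cv2.connectedComponentsWithStats(m)
    for i in range(1,k):
        if st[i][4]>60: print(n,ce[i],st[i],plane(c,*ce[i],.042))
E
```

```text
s [153.91082803 253.57961783] [144 249  22  11 157] [0.27874661 0.07736265 0.042     ]
s [273.96785714 290.83571429] [264 281  21  20 280] [ 0.42920244 -0.1180114   0.042     ]
```

View pics/sc.png

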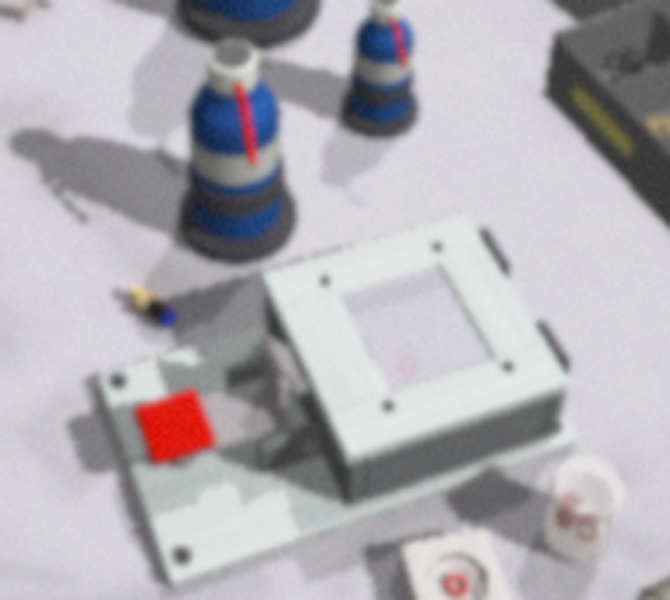

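View pics/tc.png

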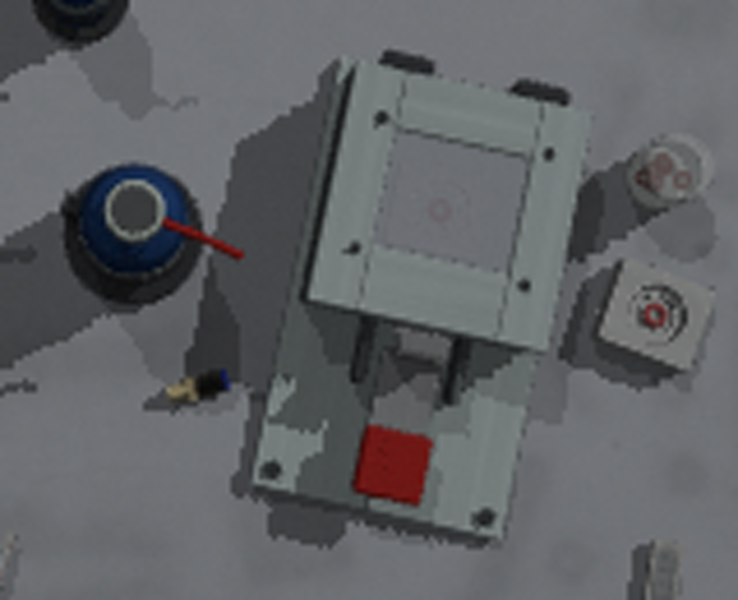

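The crops confirm it: middle-sized duster with its tube towards the chamber, cap at tc (135,210), red pad at tc (393,465), the lid's four corners clear, and the fitting at tc (200,386).

```bash
cat > m.py <<'E'
from h import *
cs=vision.get_calibration('scene');ct=vision.get_calibration('top')
k=738/160;ks=670/190;ksv=600/170
t=lambda u,v:((u+.5)/k+290-.5,(v+.5)/k+165-.5)
s=lambda u,v:((u+.5)/ks+225-.5,(v+.5)/ksv+170-.5)
L={'FL':(t(306,298),s(265,277)),'FR':(t(545,350),s(350,460)),'RR':(t(592,106),s(568,378)),'RL':(t(354,62),s(475,222))}
for n,(a,b) in L.items():
    print(n,plane(ct,*a,.06).round(4),plane(cs,*b,.06).round(4),tri([ray(ct,*a),ray(cs,*b)]).round(4))
for n,a,b,z in(('key',t(393,465),s(176,426),.042),('cap',t(135,210),s(237,54),.135),('pFL',t(252,487),s(97,375),.01),('pFR',t(502,540),s(170,587),.01),('fit',t(200,386),s(152,306),.007),('blk',t(656,315),s(455,575),.018)):
    print(n,plane(ct,*a,z).round(4),plane(cs,*b,z).round(4),tri([ray(ct,*a),ray(cs,*b)]).round(4))
E
python3 m.py
```

```text
FL [ 0.5098 -0.0695  0.06  ] [ 0.5111 -0.0735  0.06  ] [ 0.5113 -0.0704  0.0563]
FR [ 0.4863 -0.1854  0.06  ] [ 0.486  -0.1902  0.06  ] [ 0.4873 -0.187   0.0544]
RR [ 0.6061 -0.2101  0.06  ] [ 0.6048 -0.2106  0.06  ] [ 0.6059 -0.2102  0.0588]
RL [ 0.6262 -0.0927  0.06  ] [ 0.629  -0.1033  0.06  ] [ 0.6312 -0.0957  0.0503]
key [ 0.43   -0.1139  0.042 ] [ 0.4306 -0.1177  0.042 ] [ 0.4308 -0.1148  0.0378]
cap [0.5441 0.0142 0.135 ] [0.5485 0.0135 0.135 ] [0.5459 0.0133 0.136 ]
pFL [ 0.4175 -0.0469  0.01  ] [ 0.4197 -0.0472  0.01  ] [ 0.4185 -0.0473  0.0107]
pFR [ 0.3928 -0.1727  0.01  ] [ 0.3922 -0.176   0.01  ] [ 0.3928 -0.1737  0.0054]
fit [ 0.4676 -0.0204  0.007 ] [ 0.4684 -0.0202  0.007 ] [ 0.4679 -0.0205  0.0076]
blk [ 0.506  -0.2505  0.018 ] [ 0.5086 -0.249   0.018 ] [ 0.5065 -0.25    0.0215]
```

```bash
cat >> h.py <<'E'
from scipy.spatial.transform import Rotation as Ro
yaw=np.radians(-11.4); CX=np.array([np.cos(yaw),np.sin(yaw),0]); CY=np.array([-np.sin(yaw),np.cos(yaw),0])
O=np.array([.5574,-.1407,0]); CAP=np.array([.5452,.0138,.135])
def ch(x,y,z): return O+CX*x+CY*y+np.array([0,0,z])
def to(target,st=None):
    st=st or sensors.get_state(); R=Ro.from_euler('xyz',st['ee_rot'],degrees=True).as_matrix()
    d=np.asarray(target)-st['tcp_pos']; return (R.T@d/0.2).round(3)
E
python3 - <<'E'
from h import *
st=sensors.get_state();R=Ro.from_euler('xyz',st['ee_rot'],degrees=True)
print(R.as_matrix().round(3))
for s in(1,-1): print(s,(R*Ro.from_euler('x',s*.447)).as_matrix().round(3))
print('CY',CY)
print('cam in tool',R.as_matrix().T@(vision.get_calibration('wrist')['pose'][:3,3]-st['tcp_pos']))
R2=(R*Ro.from_euler('x',.447)).as_matrix()
for n,p in(('key',ch(-130,0,100)/1),):
    pass
print((R.as_matrix().T@(ch(-.133,0,.39)-st['tcp_pos'])/.2).round(3))
E
```

```text
[[-0.     0.969  0.246]
 [ 0.001  0.246 -0.969]
 [-1.     0.    -0.001]]
1 [[-0.     0.98  -0.197]
 [ 0.001 -0.197 -0.98 ]
 [-1.    -0.    -0.001]]
-1 [[-0.     0.768  0.641]
 [ 0.001  0.641 -0.768]
 [-1.     0.    -0.001]]
CY [0.19765734 0.98027117 0.        ]
cam in tool [-0.18919928  0.080444   -0.00067087]
[-0.979  1.929 -2.295]
```

Emit:
arm_command:
  moves: [-0.25,0,0,1,-0.25,0,0,1,-0.25,0,0,1,-0.25,0,0,1,0,0,0,0.47]
  gripper: 1

```text
clock: 0.78
tcp_pos: [0.1663, -0.6546, 0.3989]
ee_rot: [24.0, 89.7, -77.5]
contact_force: [1.2, -0.2, -1.0]
width: 0.512
```

```bash
python3 - <<'E'
from h import *
st=sensors.get_state();print(st['tcp_pos'],st['joints'],st['width'],to(ch(-.133,0,.36)))
E
```

```text
[ 0.16629314 -0.65458753  0.3988736 ] [-7.79108482e+01  7.69516352e+00  6.26141615e+01  2.36759777e-03
  1.09359561e+02  2.35815301e+01] 0.5120283986994928 [ 0.181  0.739 -2.907]
```

Emit:
arm_command:
  moves: [0,0.067,-0.265,0,0,0.067,-0.265,0,0,0.067,-0.265,0,0,0.067,-0.265,0,0,0.067,-0.265,0,0,0.067,-0.265,0,0,0.067,-0.265,0,0,0.067,-0.265,0]

```text
clock: 1.78
tcp_pos: [0.3551, -0.258, 0.3943]
ee_rot: [76.6, 90.0, -24.8]
contact_force: [1.8, 0.4, 0.5]
width: 0.005
```

Emit:
arm_command:
  moves: [0.05,0.067,-0.265,0,0.1,0.067,-0.265,0,0.1,0.067,-0.25,0,0.2,0,0,0,0,0,0,0,0,0,0,0]

```text
clock: 2.52
tcp_pos: [0.4249, -0.1151, 0.3059]
ee_rot: [82.0, 89.9, -19.4]
contact_force: [0.1, 0.7, 1.6]
width: 0.006
```

```bash
python3 - <<'E'
from h import *
st=sensors.get_state();print(st['tcp_pos'],st['contact_force'],st['width'],to(ch(-.133,0,.06)))
c=vision.get_calibration('wrist');cv2.imwrite('pics/w1.png',vision.snapshot('wrist')[:,:,::-1])
print(proj(c,ch(-.13,0,.042)),proj(c,CAP))
E
```

```text
[ 0.42490972 -0.11506563  0.30591015] [0.12129725 0.66801148 1.60376131] 0.005962541335956381 [ 1.23   0.008 -0.006]
[320.2994208  160.37840493] [192.1421319   98.91448689]
```

View pics/w1.png

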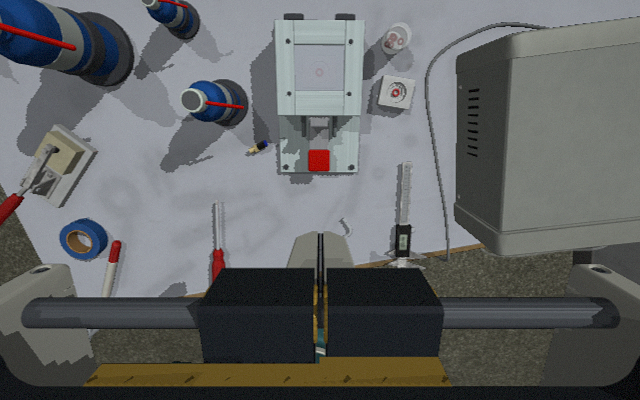

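The wrist view puts the red pad at (319,160) against a predicted (320,160), and the cap at (193,100) against (192,99). I'll descend to just above the key.

Emit:
arm_command:
  moves: [0.25,0,0,0,0.25,0,0,0,0.25,0,0,0,0.25,0,0,0,0.15,0,0,0,0.09,0,0,0,0,0,0,0]

```text
clock: 3.45
tcp_pos: [0.425, -0.115, 0.0566]
ee_rot: [-92.4, 90.0, 166.2]
contact_force: [0.5, 0.0, 1.4]
width: 0.007
```

```bash
python3 - <<'E'
from h import *
st=sensors.get_state();print(st['tcp_pos'],st['contact_force'],to(ch(-.133,0,.032)))
cv2.imwrite('pics/s2.png',cv2.resize(vision.snapshot('scene')[170:340,225:415,::-1],(670,600)))
E
```

```text
[ 0.42499209 -0.11497838  0.05658209] [0.46816707 0.0116068  1.44560922] [ 0.123  0.009 -0.005]
```

View pics/s2.png

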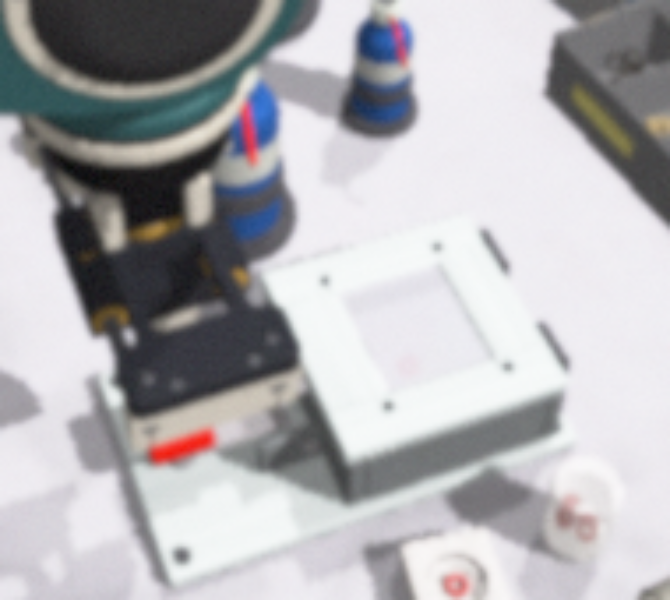

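The fingers sit over the pad, clear of the lid. Pressing now.

Emit:
arm_command:
  moves: [0.03,0,0,0,0.03,0,0,0,0.03,0,0,0,0.02,0,0,0,0.015,0,0,0]

```text
clock: 4.12
tcp_pos: [0.4249, -0.1146, 0.0311]
ee_rot: [-97.8, 90.0, 160.8]
contact_force: [0.4, 0.5, 0.4]
width: 0.004
```

```bash
python3 - <<'E'
from h import *
cv2.imwrite('pics/s3.png',cv2.resize(vision.snapshot('scene')[140:340,225:415,::-1],(570,600)))
st=sensors.get_state();print(st['tcp_pos'],st['contact_force'])
E
```

```text
[ 0.42477239 -0.11454501  0.03077948] [0.51922587 0.68843454 0.92786727]
```

View pics/s3.png

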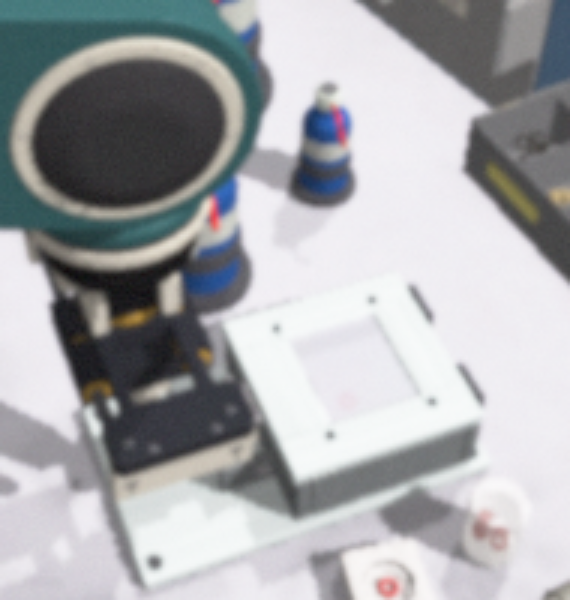

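Emit:
arm_command:
  moves: [0.01,0,0,0,0.01,0,0,0,0,0,0,0,0,0,0,0]

```text
clock: 4.68
tcp_pos: [0.425, -0.1146, 0.0274]
ee_rot: [86.9, 90.0, -14.5]
contact_force: [-0.2, 0.1, -0.3]
width: 0.004
```

```bash
python3 - <<'E'
from h import *
cv2.imwrite('pics/s4.png',cv2.resize(vision.snapshot('scene')[140:340,225:415,::-1],(570,600)))
st=sensors.get_state();print(st['tcp_pos'],st['contact_force'])
E
```

```text
[ 0.4249585  -0.11461316  0.02740468] [-0.315884    0.57270358  0.83070629]
```

View pics/s4.png

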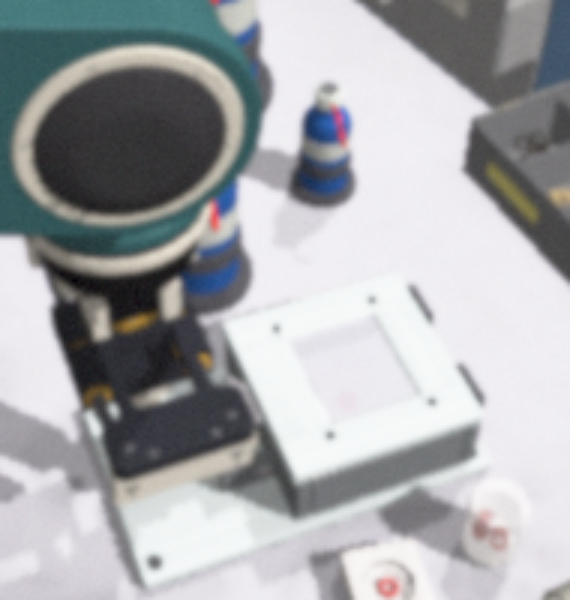

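```bash
python3 - <<'E'
from h import *
st=sensors.get_state();print(st['contact_force'],st['wrist_torque'],st['joint_efforts'])
c=vision.get_calibration('wrist')
cv2.imwrite('pics/w5.png',vision.snapshot('wrist')[:,:,::-1])
print(proj(c,st['tcp_pos']))
E
```

```text
[-0.315884    0.57270358  0.83070629] [ 0.02817378  0.00306599 -0.00320302] [-2.88518995e-04 -3.17011106e+01 -5.87576401e+01  2.38842750e-02
 -7.68581335e-02  1.08294370e-05]
[321.6556961  229.84907817]
```

View pics/w5.png

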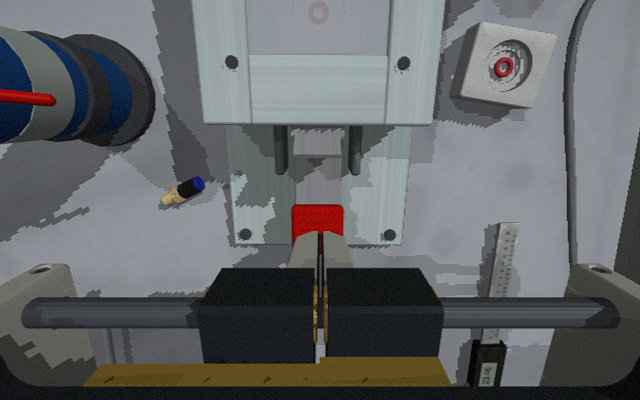

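```bash
python3 - <<'E'
from h import *
c=vision.get_calibration('wrist')
for z in(.042,.036,.030):
  print(z,[proj(c,ch(x,y,z)).round(1) for x,y in((-.113,.017),(-.113,-.017),(-.147,.017),(-.147,-.017))])
print([proj(c,ch(x,y,.06)).round(1) for x,y in((-.062,.06),(-.062,-.06))],[proj(c,ch(-.155,y,.01)).round(1) for y in(-.065,.065)])
print(to(ch(-.13,0,.0274)))
E
```

```text
0.042 [array([293.7, 206.5]), array([347.9, 206.5]), array([295. , 255.4]), array([346.6, 255.4])]
0.036 [array([294.5, 203.6]), array([347.1, 203.5]), array([295.8, 251.2]), array([345.8, 251.2])]
0.03 [array([295.3, 200.8]), array([346.3, 200.8]), array([296.5, 247.2]), array([345.1, 247.2])]
[array([205.1, 124.1]), array([436.7, 124. ])] [array([405., 245.]), array([236.6, 245. ])]
[ 0.     0.025 -0.003]
```

```bash
python3 - <<'E'
import cv2
a=cv2.imread('pics/w5.png');cv2.imwrite('pics/w5c.png',cv2.resize(a[120:260,225:415],None,fx=4.2,fy=4.2,interpolation=cv2.INTER_CUBIC))
E
```

```text
(no output)
```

View pics/w5c.png

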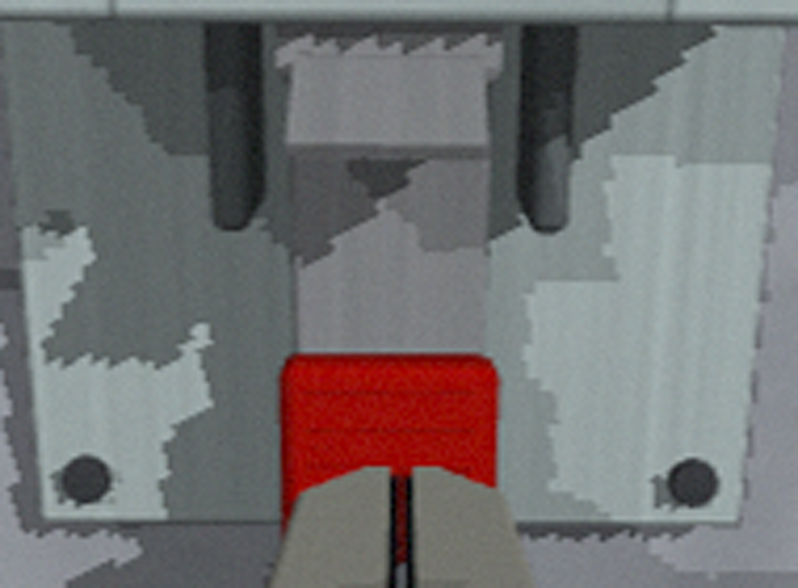

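The lid hasn't let go and there is almost no force, so I'll press further in small steps.

Emit:
arm_command:
  moves: [0.01,0,0,0,0.01,0,0,0,0,0,0,0,0,0,0,0]

```text
clock: 5.28
tcp_pos: [0.4249, -0.1146, 0.0233]
ee_rot: [-120.6, 90.0, 138.1]
contact_force: [-0.2, 0.7, -1.3]
width: 0.007
```

```bash
cat > look.py <<'E'
from h import *
import sys
n=sys.argv[1]
st=sensors.get_state();print(st['clock'],st['tcp_pos'].round(4),st['contact_force'].round(2))
a=vision.snapshot('scene')[120:340,225:435,::-1]
st=sensors.get_state();c=vision.get_calibration('wrist')
b=vision.snapshot('wrist')[:,:,::-1]
cv2.imwrite(f'pics/{n}.png',np.hstack([cv2.resize(a,(382,400)),cv2.resize(b[60:270,215:425],(400,400))]))
E
python3 look.py l6
```

```text
5.275 [ 0.4249 -0.1146  0.0233] [-0.18  0.67 -1.25]
```

View pics/l6.png

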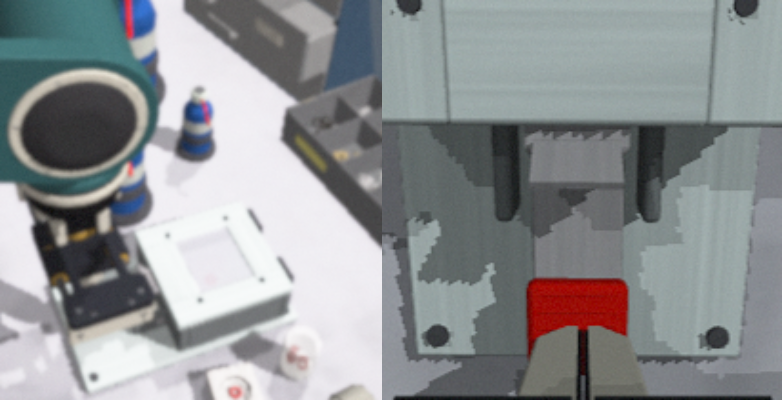

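```bash
python3 - <<'E'
from h import *
c=vision.get_calibration('wrist');b=vision.snapshot('wrist')[:,:,::-1]
cv2.imwrite('pics/w7.png',cv2.resize(b[170:270,265:375],(660,600),interpolation=cv2.INTER_CUBIC))
st=sensors.get_state();print(st['contact_force'])
ct=vision.get_calibration('top');t=vision.snapshot('top')[:,:,::-1]
cv2.imwrite('pics/t7.png',cv2.resize(t[165:315,290:450],(640,600),interpolation=cv2.INTER_CUBIC))
for z in(.042,.036,.030,.024):
  print(z,[proj(c,ch(x,y,z)).round(1) for x,y in((-.113,.017),(-.113,-.017),(-.147,.017),(-.147,-.017))])
for x in (-.0075,.0075):
  print(proj(c,st['tcp_pos']+CX*x).round(1))
E
```

```text
[-0.06033773 -0.34534794  0.19670965]
0.042 [array([293.1, 208.5]), array([348.5, 208.5]), array([294.5, 258.3]), array([347.1, 258.3])]
0.036 [array([294. , 205.5]), array([347.7, 205.5]), array([295.3, 254. ]), array([346.3, 254. ])]
0.03 [array([294.8, 202.6]), array([346.9, 202.6]), array([296. , 249.8]), array([345.6, 249.9])]
0.024 [array([295.5, 199.9]), array([346.1, 199.9]), array([296.7, 246. ]), array([344.9, 246. ])]
[321.7 239.7]
[321.7 219.7]
```

View pics/w7.png

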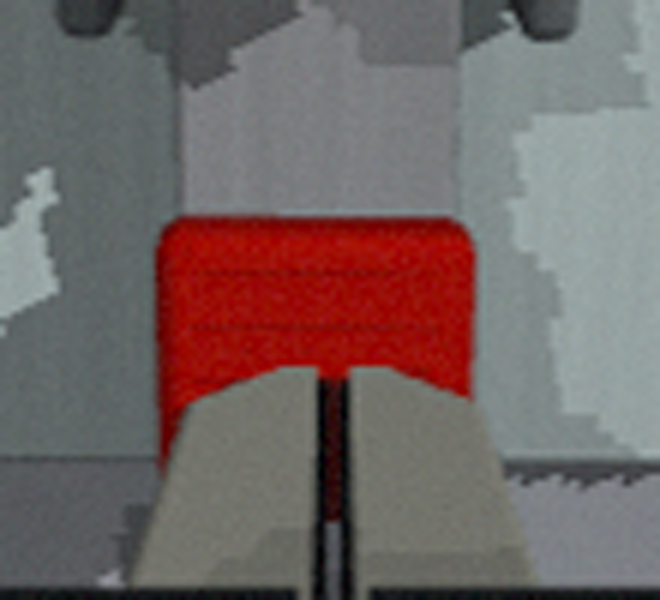

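View pics/t7.png

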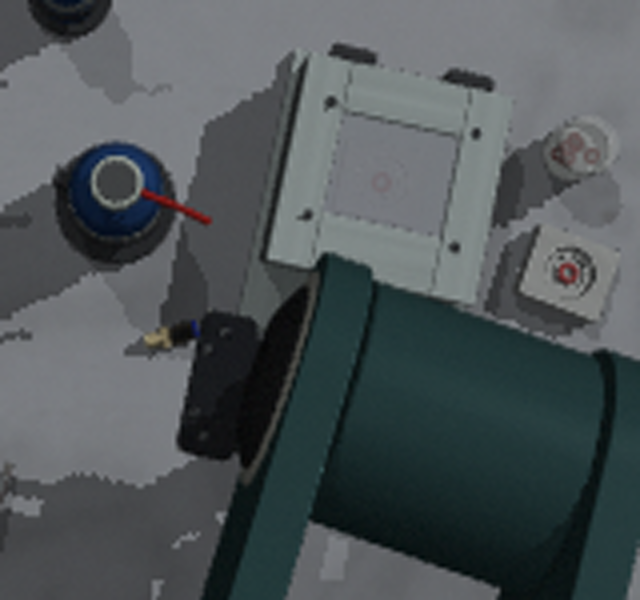

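The wrist view shows the closed fingertips at row 231, which means they are at z ≈ 0.045. So with the gripper shut the real tips sit about 20 mm short of the nominal TCP and are still hovering over the pad, which fits the zero force. I'll check `grip_depth` and carry on down.

```bash
python3 - <<'E'
from bench import env
print([ (a,getattr(env,a)) for a in dir(env) if not a.startswith('_')])
E
```

```text
[('Unreachable', <class 'bench.Unreachable'>), ('grip_depth', 0.0188)]
```

Emit:
arm_command:
  moves: [0.01,0,0,0,0.01,0,0,0,0.01,0,0,0,0,0,0,0]

```text
clock: 5.98
tcp_pos: [0.4248, -0.1146, 0.0172]
ee_rot: [-88.9, 90.0, 169.8]
contact_force: [-1.3, 0.1, 1.2]
width: 0.007
```

```bash
python3 look.py l8
```

```text
5.975 [ 0.4248 -0.1146  0.0172] [-1.28  0.13  1.17]
```

View pics/l8.png

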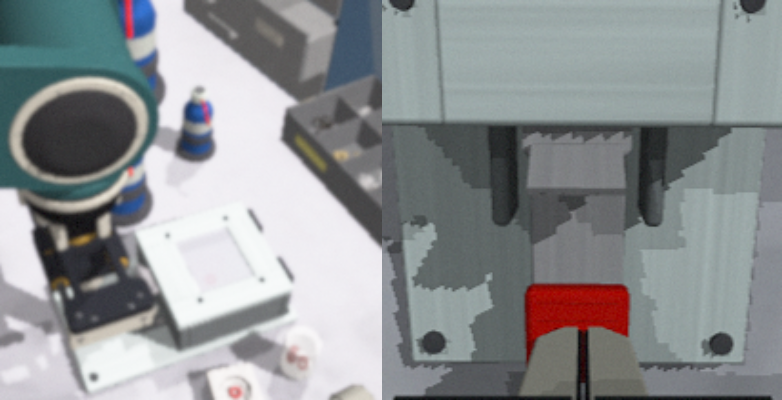

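```bash
python3 - <<'E'
import cv2
a=cv2.imread('pics/wrist0.png');cv2.imwrite('pics/w0c.png',cv2.resize(a[215:305,160:280],(800,600),interpolation=cv2.INTER_CUBIC))
E
```

```text
(no output)
```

View pics/w0c.png

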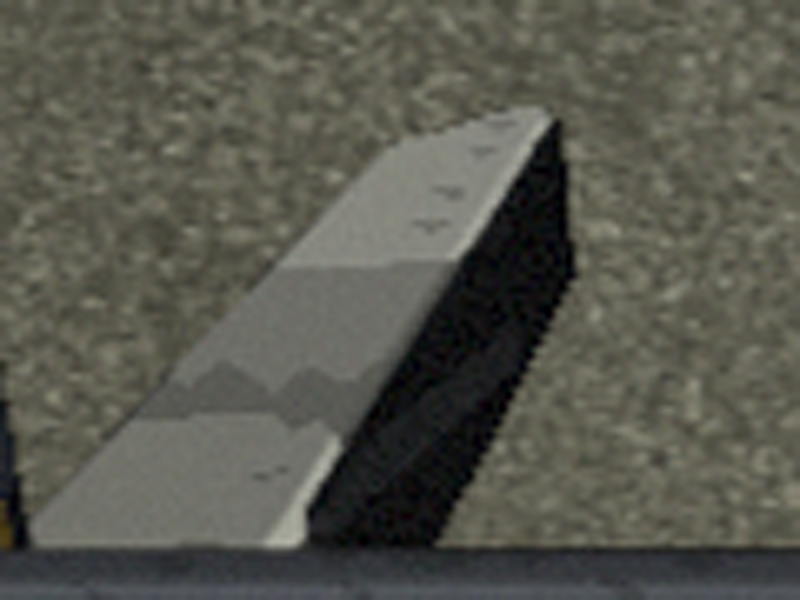

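```bash
python3 - <<'E'
from h import *
c=vision.get_calibration('wrist');st=sensors.get_state();R=Ro.from_euler('xyz',st['ee_rot'],degrees=True).as_matrix()
for h in(0,.005,.01,.015,.02,.025,.03):
  print(h,[proj(c,st['tcp_pos']+R@np.array([-h,y,z])).round(1) for y in(.0075,-.0075) for z in(0,-.0465)])
E
```

```text
0 [array([321.7, 219.7]), array([254.1, 219.8]), array([321.7, 239.7]), array([255.5, 239.8])]
0.005 [array([321.7, 222.4]), array([252.5, 222.5]), array([321.7, 242.8]), array([254. , 242.9])]
0.01 [array([321.7, 225.2]), array([250.8, 225.3]), array([321.7, 246.1]), array([252.4, 246.1])]
0.015 [array([321.8, 228.2]), array([249.1, 228.2]), array([321.8, 249.5]), array([250.7, 249.5])]
0.02 [array([321.8, 231.3]), array([247.2, 231.3]), array([321.8, 253. ]), array([248.9, 253.1])]
0.025 [array([321.8, 234.6]), array([245.2, 234.6]), array([321.8, 256.8]), array([247. , 256.8])]
0.03 [array([321.9, 238. ]), array([243.2, 238.1]), array([321.9, 260.8]), array([245. , 260.8])]
```

The finger ends fit about 21 mm behind the reported TCP, so the tip is at tcp z + 0.021. Contact should be starting, so I'll continue in small steps.

Emit:
arm_command:
  moves: [0.01,0,0,0,0.01,0,0,0,0.005,0,0,0,0,0,0,0]

```text
clock: 6.58
tcp_pos: [0.4248, -0.1146, 0.0123]
ee_rot: [-89.0, 90.0, 169.7]
contact_force: [-3.4, 0.7, 2.4]
width: 0.01
```

```bash
python3 look.py l9
```

```text
6.575 [ 0.4248 -0.1146  0.0123] [-3.4   0.68  2.44]
```

View pics/l9.png

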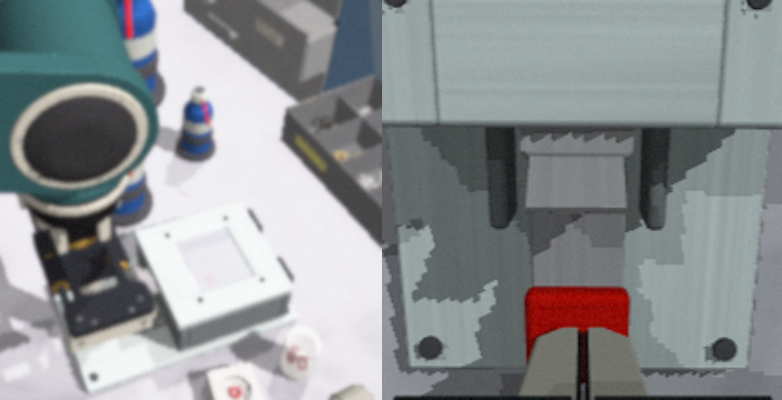

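The hook has begun to tilt and the force is rising.

Emit:
arm_command:
  moves: [0.01,0,0,0,0.01,0,0,0,0,0,0,0,0,0,0,0,0,0,0,0]

```text
clock: 7.3
tcp_pos: [0.4249, -0.1146, 0.0084]
ee_rot: [-85.5, 90.0, 173.2]
contact_force: [-4.9, 0.4, 3.9]
width: 0.002
```

```bash
python3 look.py l10
```

```text
7.3 [ 0.4249 -0.1146  0.0084] [-4.89  0.42  3.91]
```

View pics/l10.png

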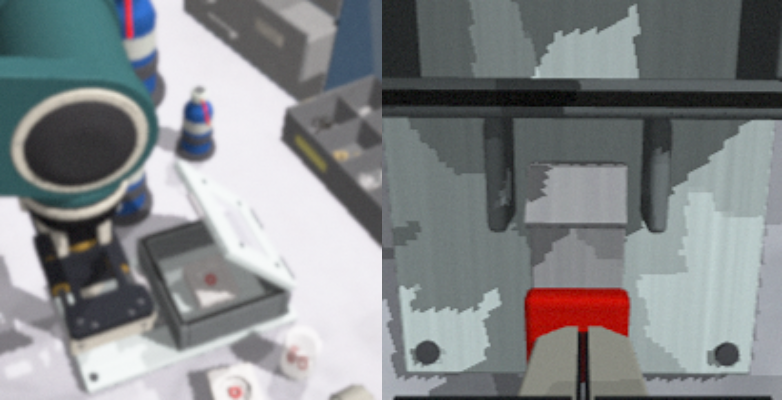

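The lid is open. I'll lift off the key.

Emit:
arm_command:
  moves: [-0.05,0,0,0,-0.15,0,0,0,-0.25,0,0,0,-0.25,0,0,0,-0.25,0,0,0,-0.25,0,0,0,0,0,0,0,0,0,0,0]

```text
clock: 8.4
tcp_pos: [0.4249, -0.1146, 0.248]
ee_rot: [96.8, 90.0, -4.5]
contact_force: [-1.6, 0.5, -0.3]
width: 0.004
```

```bash
python3 - <<'E'
from h import *
print(to([CAP[0],CAP[1],.20]))
c=vision.get_calibration('wrist');cv2.imwrite('pics/w11.png',vision.snapshot('wrist')[:,:,::-1])
print(proj(c,CAP))
E
python3 look.py l11
```

```text
[ 0.24   0.463 -0.748]
[167.82101931  96.37271994]
8.45 [ 0.4247 -0.1145  0.2474] [-0.21  0.52 -0.58]
```

View pics/w11.png

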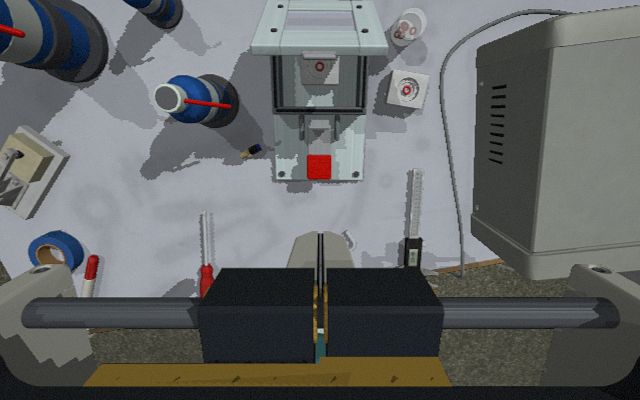

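View pics/l11.png

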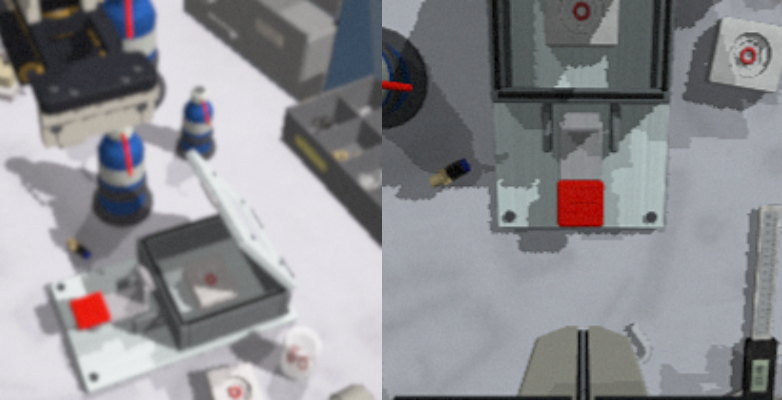

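Lid fully open, key up. The cap disc is at about (171,97). I'll refine its position and move over it.

```bash
python3 - <<'E'
from h import *
c=vision.get_calibration('wrist')
a=cv2.imread('pics/w11.png')
cv2.imwrite('pics/w11c.png',cv2.resize(a[65:135,140:250],(800,509),interpolation=cv2.INTER_CUBIC))
print(plane(c,171,97,.135))
print(to([.545,.0125,.20]))
E
```

```text
[0.5434484  0.01064071 0.135     ]
[ 0.235  0.465 -0.741]
```

View pics/w11c.png

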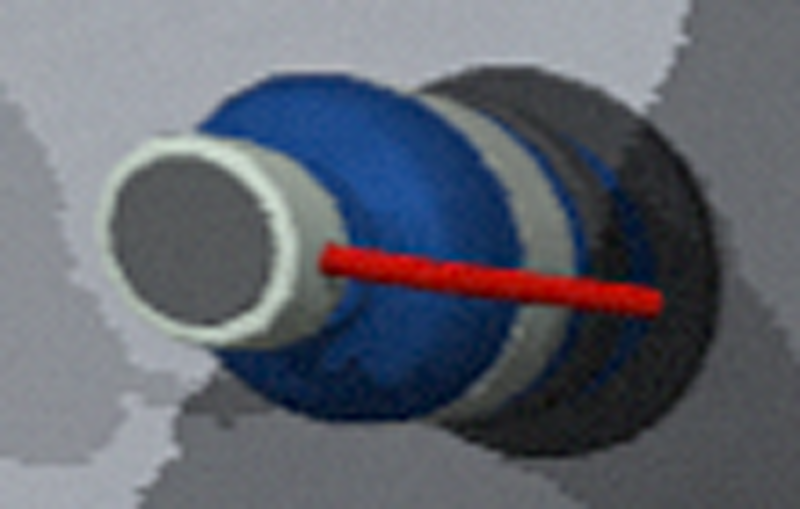

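The cap top's centre is at (167.5,98), in agreement with the prediction. Moving over it.

Emit:
arm_command:
  moves: [0,0.115,-0.187,0,0,0.115,-0.187,0,0,0.115,-0.187,0,0,0.115,-0.187,0,0.15,0,0,0,0.15,0,0,0,0,0,0,0,0,0,0,0]

```text
clock: 9.55
tcp_pos: [0.5447, 0.0139, 0.1893]
ee_rot: [104.6, 90.0, 3.2]
contact_force: [-0.7, 0.1, 0.1]
width: 0.003
```

```bash
python3 - <<'E'
from h import *
print(to([.5445,.0135,.135-.021+.006]))
a=vision.snapshot('scene')[60:260,225:435,::-1]
c=vision.get_calibration('wrist');b=vision.snapshot('wrist')[:,:,::-1]
cv2.imwrite('pics/l12.png',np.hstack([cv2.resize(a,(400,381)),cv2.resize(b[60:260,215:425],(400,381))]))
E
```

```text
[ 0.347 -0.001  0.002]
```

View pics/l12.png

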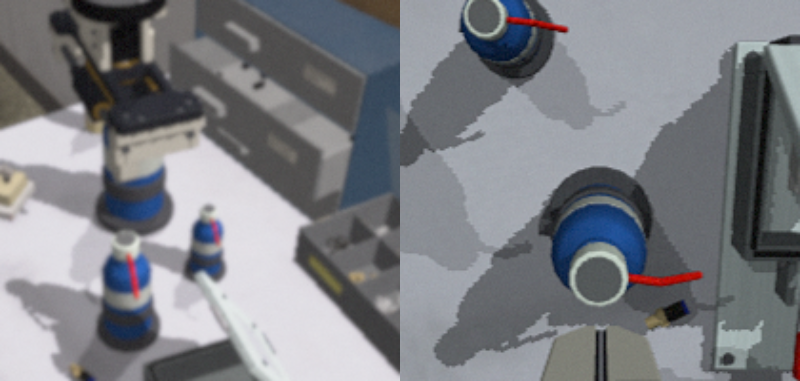

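```bash
python3 - <<'E'
from h import *
ct=vision.get_calibration('top');cs=vision.get_calibration('scene')
print(tri([ray(ct,237,150),ray(cs,294,107)]), plane(ct,250,168,.01))
print(CAP+CY*.094+CX*.0375)
E
```

```text
[0.65731026 0.18016943 0.18128575] [0.65461371 0.17930348 0.01      ]
[0.60053996 0.09853334 0.135     ]
```

Emit:
arm_command:
  moves: [0.1,0,0,0,0.1,0,0,0,0.1,0,0,0,0.04,0,0,0,0,0,0,0,0,0,0,0]

```text
clock: 10.4
tcp_pos: [0.5449, 0.014, 0.1211]
ee_rot: [101.4, 89.9, 0.1]
contact_force: [-0.5, 0.2, -0.2]
width: 0.006
```

Emit:
arm_command:
  moves: [0.01,0,0,0,0.01,0,0,0,0.01,0,0,0,0,0,0,0]

```text
clock: 10.9
tcp_pos: [0.5445, 0.014, 0.1142]
ee_rot: [-90.7, 90.0, 168.0]
contact_force: [0.2, -0.6, -0.4]
width: 0.006
```

Emit:
arm_command:
  moves: [0.01,0,0,0,0.01,0,0,0,0,0,0,0]

```text
clock: 11.28
tcp_pos: [0.5447, 0.014, 0.1104]
ee_rot: [107.3, 90.0, 5.9]
contact_force: [-0.4, 0.4, 2.7]
width: 0.01
```

Contact. I'll continue to the bottom, watching the force.

Emit:
arm_command:
  moves: [0.01,0,0,0,0,0,0,0]

```text
clock: 11.52
tcp_pos: [0.5446, 0.0139, 0.1084]
ee_rot: [101.1, 90.0, -0.3]
contact_force: [-0.6, 0.5, 3.6]
width: 0.004
```

Emit:
arm_command:
  moves: [0.01,0,0,0,0,0,0,0,0,0,0,0]

```text
clock: 11.9
tcp_pos: [0.5446, 0.0139, 0.1065]
ee_rot: [107.8, 90.0, 6.4]
contact_force: [-0.5, -0.2, 4.8]
width: 0.005
```

Emit:
arm_command:
  moves: [0.01,0,0,0,0,0,0,0,0,0,0,0]

```text
clock: 12.28
tcp_pos: [0.5447, 0.0139, 0.1049]
ee_rot: [93.6, 90.0, -7.8]
contact_force: [-2.7, -0.4, 9.2]
width: 0.004
```

9.2 N is past the 6 N needed for full travel, so the cap is at its stop. I'll lift off, check, and set up for the lid.

```bash
python3 look.py l13; python3 - <<'E'
import cv2
E
```

```text
12.275 [0.5447 0.0139 0.1049] [-2.73 -0.4   9.17]
```

Emit:
arm_command:
  moves: [-0.05,0,0,0,-0.2,0,0,0,-0.25,0,0,0,-0.2,0,0,0,0,0,0,0,0,0,0,0]

```text
clock: 13.12
tcp_pos: [0.5443, 0.014, 0.2435]
ee_rot: [-78.8, 89.9, 179.8]
contact_force: [-0.2, 0.8, -0.7]
width: 0.005
```

```bash
python3 - <<'E'
from h import *
a=vision.snapshot('scene')[120:340,225:435,::-1]
b=vision.snapshot('wrist')[:,:,::-1]
cv2.imwrite('pics/l14.png',np.hstack([cv2.resize(a,(382,400)),cv2.resize(b[60:270,215:425],(400,400))]))
print(sensors.get_state()['tcp_pos'])
def P(t): return 60-108*np.cos(t)+6*np.sin(t), 54+108*np.sin(t)+6*np.cos(t)
for t in(1,.8,.6,.4,.2,.1,.05,0): print(t,[round(float(v),1) for v in P(t)])
t=1;x,z=P(t)
print(to(ch((x+12+7.5)/1e3,-.015,.23)))
E
```

```text
[0.5441518  0.01395714 0.24288558]
1 [6.7, 148.1]
0.8 [-10.9, 135.7]
0.6 [-25.7, 119.9]
0.4 [-37.1, 101.6]
0.2 [-44.7, 81.3]
0.1 [-46.9, 70.8]
0.05 [-47.6, 65.4]
0 [-48.0, 60.0]
[0.064 0.348 0.82 ]
```

View pics/l13.png

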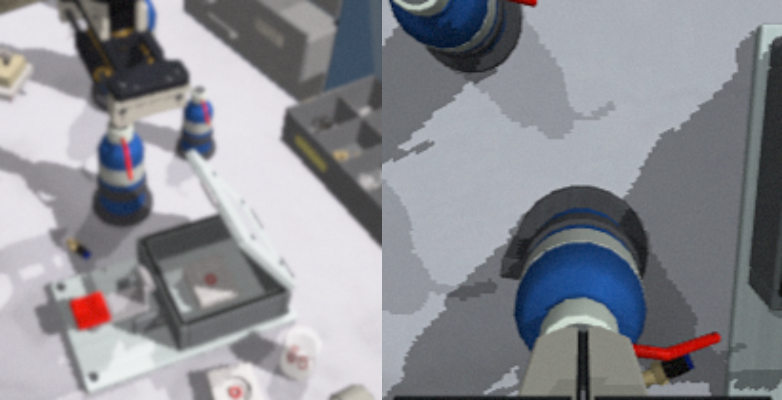

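View pics/l14.png

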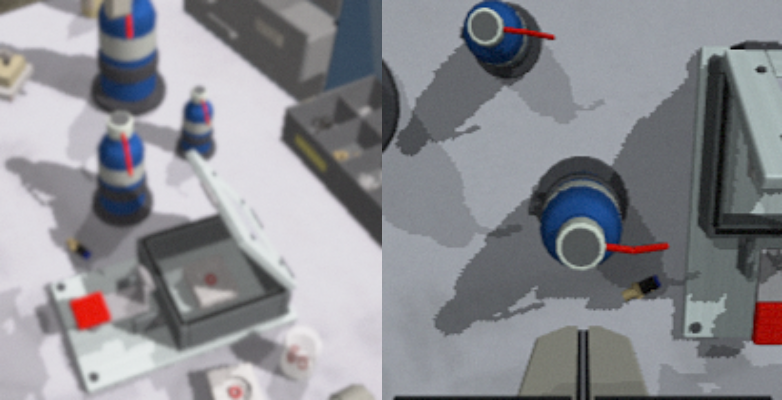

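The cap went down and is up again, the lid is still open, and the loose things haven't moved. I'll move behind and above the lid's outer face.

Emit:
arm_command:
  moves: [0,0.087,0.205,0,0,0.087,0.205,0,0,0.087,0.205,0,0,0.087,0.205,0,0,0,0,0,0,0,0,0]

```text
clock: 13.98
tcp_pos: [0.5803, -0.1602, 0.2434]
ee_rot: [-106.2, 89.9, 152.5]
contact_force: [0.3, 0.3, -0.7]
width: 0.008
```

```bash
python3 - <<'E'
from h import *
c=vision.get_calibration('wrist');b=vision.snapshot('wrist')[:,:,::-1]
cv2.imwrite('pics/w15.png',b)
print(sensors.get_state()['tcp_pos'],to(ch(.026,-.015,.129)))
d=lambda t,x,y:O+CX*(.06-x*np.cos(t)+.006*np.sin(t))+CY*y+np.array([0,0,.054+x*np.sin(t)+.006*np.cos(t)])
for t in(.9,1):print([proj(c,d(t,.122,y)).round(1) for y in(.06,-.06)],[proj(c,d(t,.108,-.015)).round(1)])
def P(t): return 60-108*np.cos(t)+6*np.sin(t), 54+108*np.sin(t)+6*np.cos(t)
ts=[1,.95,.9,.8,.7,.6,.5,.4,.3,.2,.15,.1]
for a,b in zip(ts,ts[1:]): print(b,((np.array(P(b))-P(a))/200*[1,-1]).round(3))
E
```

```text
[ 0.5803052  -0.15979138  0.24381197] [ 0.574 -0.001  0.004]
[array([248.7, 229. ]), array([365.6, 229. ])] [array([321.7, 217.3])]
[array([246.4, 222. ]), array([367., 222.])] [array([321.7, 210.9])]
0.95 [-0.023  0.014]
0.9 [-0.022  0.015]
0.8 [-0.043  0.033]
0.7 [-0.039  0.037]
0.6 [-0.035  0.041]
0.5 [-0.031  0.044]
0.4 [-0.026  0.047]
0.3 [-0.021  0.05 ]
0.2 [-0.016  0.052]
0.15 [-0.006  0.026]
0.1 [-0.005  0.027]
```

View pics/w15.png

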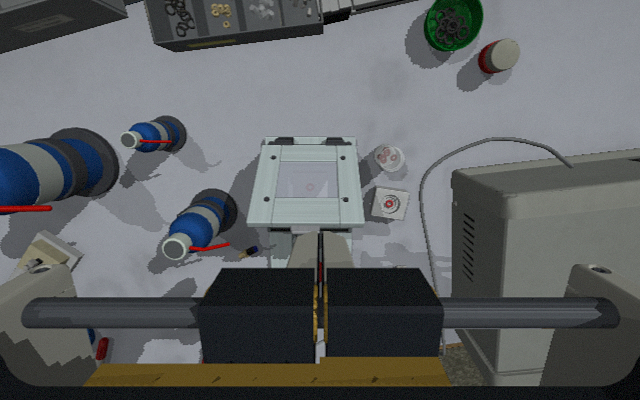

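The lid's free edge is at row 227 (columns 248–365), close to prediction. Descending behind it.

Emit:
arm_command:
  moves: [0.2,0,0,0,0.2,0,0,0,0.1,0,0,0,0.074,0,0,0,0,0,0,0,0,0,0,0]

```text
clock: 14.78
tcp_pos: [0.5811, -0.1607, 0.1309]
ee_rot: [84.3, 89.9, -17.1]
contact_force: [0.5, -0.6, 0.3]
width: 0.005
```

Emit:
arm_command:
  moves: [0,-0.03,0,0,0.01,-0.03,0,0,0.014,-0.023,0,0,0.015,-0.022,0,0,0,0,0,0]

```text
clock: 15.4
tcp_pos: [0.5596, -0.1563, 0.1215]
ee_rot: [-94.9, 90.0, 163.7]
contact_force: [-0.4, -0.0, 1.5]
width: 0.003
```

```bash
python3 look.py l16
```

```text
15.4 [ 0.5596 -0.1563  0.1215] [-0.43 -0.03  1.52]
```

View pics/l16.png

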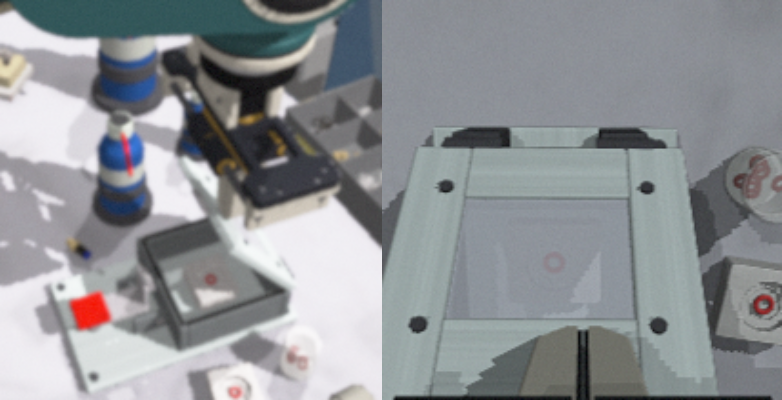

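The tips touch the face near the free edge. I'll follow the arc down.

Emit:
arm_command:
  moves: [0.016,-0.022,0,0,0.017,-0.021,0,0,0.018,-0.02,0,0,0.019,-0.019,0,0,0.02,-0.018,0,0,0.021,-0.017,0,0,0.022,-0.016,0,0,0.022,-0.015,0,0]

```text
clock: 16.5
tcp_pos: [0.5307, -0.1505, 0.0905]
ee_rot: [-79.8, 90.0, 178.9]
contact_force: [0.7, 1.1, 0.9]
width: -0.001
```

Emit:
arm_command:
  moves: [0.023,-0.013,0,0,0.024,-0.013,0,0,0.025,-0.011,0,0,0.025,-0.01,0,0,0,0,0,0]

```text
clock: 17.12
tcp_pos: [0.5214, -0.1487, 0.0709]
ee_rot: [-95.6, 90.0, 163.1]
contact_force: [-0.3, 1.1, 1.7]
width: 0.004
```

```bash
python3 look.py l17;python3 - <<'E'
from h import *
p=sensors.get_state()['tcp_pos']-O; print('ch',p@CX,p@CY,p[2])
E
```

```text
17.125 [ 0.5214 -0.1487  0.0709] [-0.35  1.11  1.72]
ch -0.03337103635326195 -0.014940963329662738 0.07139749769934635
```

View pics/l17.png

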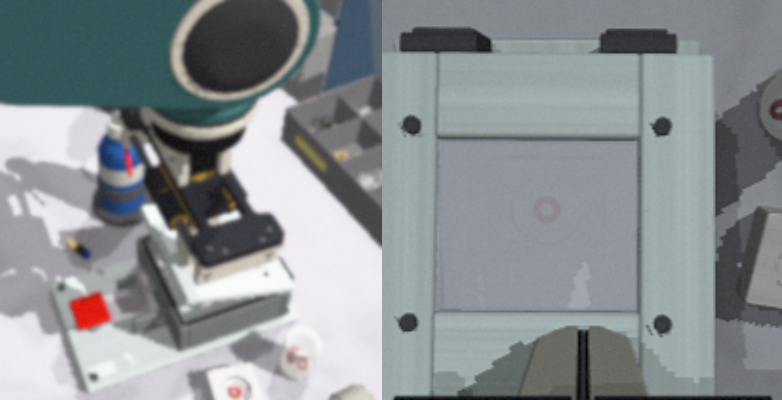

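Emit:
arm_command:
  moves: [0.025,-0.009,0,0,0.026,-0.008,0,0,0.026,-0.006,0,0,0.026,-0.005,0,0,0.02,0,0,0,0,0,0,0]

```text
clock: 17.98
tcp_pos: [0.5161, -0.1476, 0.0464]
ee_rot: [-91.0, 90.0, 167.7]
contact_force: [-1.0, 0.8, 1.6]
width: 0.004
```

Emit:
arm_command:
  moves: [0.01,0,0,0,0.01,0,0,0,0,0,0,0]

```text
clock: 18.35
tcp_pos: [0.5161, -0.1476, 0.0432]
ee_rot: [-79.5, 90.0, 179.1]
contact_force: [-4.3, 0.1, 7.2]
width: 0.008
```

```bash
python3 look.py l18
```

```text
18.35 [ 0.5161 -0.1476  0.0432] [-4.25  0.08  7.24]
```

View pics/l18.png

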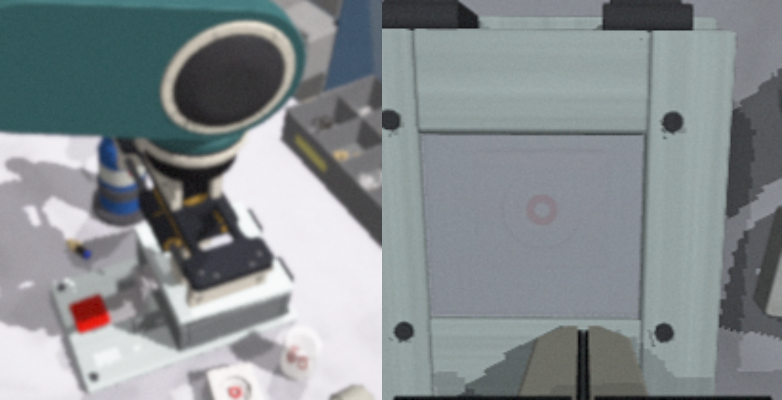

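Emit:
arm_command:
  moves: [0.01,0,0,0,0.01,0,0,0,0,0,0,0]

```text
clock: 18.82
tcp_pos: [0.5161, -0.1477, 0.039]
ee_rot: [-77.8, 90.0, -179.2]
contact_force: [-4.5, 0.4, 5.0]
width: 0.006
```

Emit:
arm_command:
  moves: [0.01,0,0,0,0,0,0,0,0,0,0,0]

```text
clock: 19.2
tcp_pos: [0.5163, -0.1476, 0.0368]
ee_rot: [85.5, 90.0, -15.9]
contact_force: [0.4, -0.6, 1.0]
width: 0.005
```

The force fell away, so it probably snapped. One more step to feel for the stop, then back off.

Emit:
arm_command:
  moves: [0.01,0,0,0,0,0,0,0,0,0,0,0]

```text
clock: 19.58
tcp_pos: [0.5164, -0.1477, 0.0353]
ee_rot: [77.1, 90.0, -24.3]
contact_force: [-4.4, 0.6, 8.5]
width: 0.007
```

```bash
python3 look.py l19
```

```text
19.575 [ 0.5164 -0.1477  0.0353] [-4.43  0.63  8.53]
```

View pics/l19.png

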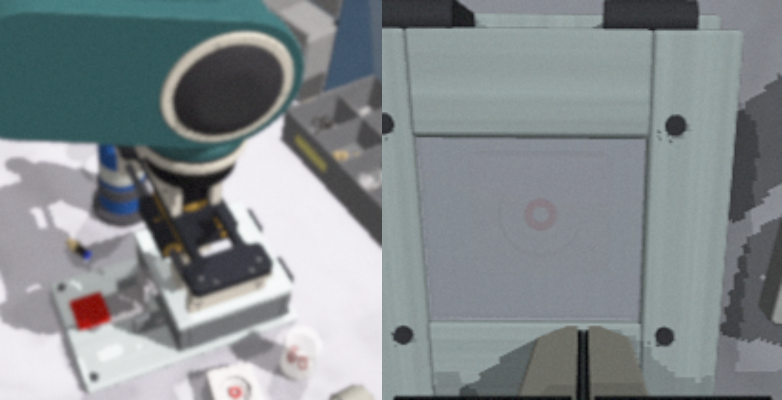

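Emit:
arm_command:
  moves: [0.005,0,0,0,0,0,0,0,0,0,0,0]

```text
clock: 20.05
tcp_pos: [0.5164, -0.1477, 0.0348]
ee_rot: [78.8, 90.0, -22.6]
contact_force: [-6.3, 2.1, 14.6]
width: 0.009
```

Emit:
arm_command:
  moves: [-0.01,0,0,0,-0.01,0,0,0,-0.01,0,0,0,-0.01,0,0,0,-0.01,0,0,0,0,0,0,0]

```text
clock: 20.8
tcp_pos: [0.5163, -0.1477, 0.0439]
ee_rot: [82.2, 90.0, -19.2]
contact_force: [-0.6, -0.1, 0.4]
width: 0.003
```

```bash
python3 look.py l20
```

```text
20.8 [ 0.5163 -0.1477  0.0439] [-0.57 -0.11  0.39]
```

View pics/l20.png

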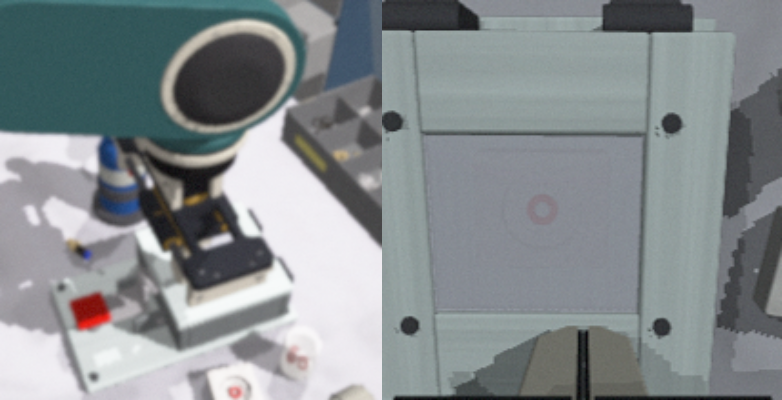

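The stop gave 14.6 N, and after lifting 9 mm the force is zero, so the lid is staying down. I'll retreat slowly, then fully.

Emit:
arm_command:
  moves: [-0.02,0,0,0,-0.02,0,0,0,-0.03,0,0,0,-0.1,0,0,0,-0.25,0,0,0,-0.25,0,0,0,-0.25,0,0,0,-0.1,0,0,0]

```text
clock: 21.9
tcp_pos: [0.5167, -0.1478, 0.2523]
ee_rot: [82.6, 89.7, -18.7]
contact_force: [-0.6, -0.2, -0.2]
width: 0.004
```

Emit:
arm_command:
  moves: [0,-0.1,-0.1,0,0,-0.2,0,0,0,-0.2,0,0,0,-0.1,0,0,0,0,0,0,0,0,0,0,0,0,0,0]

```text
clock: 22.78
tcp_pos: [0.403, -0.1045, 0.2475]
ee_rot: [-98.9, 90.0, 159.8]
contact_force: [-0.1, -0.6, 0.3]
width: 0.005
```

```bash
python3 look.py l21; python3 - <<'E'
from h import *
cv2.imwrite('pics/w21.png',vision.snapshot('wrist')[:,:,::-1])
c=vision.get_calibration('wrist')
print([proj(c,ch(x,y,.06)).round(1) for x,y in((-.062,.06),(-.062,-.06))], proj(c,ch(-.13,0,.042)),proj(c,CAP))
E
```

```text
22.775 [ 0.403  -0.1045  0.2475] [-0.12 -0.64  0.26]
[array([275.8,  95.2]), array([374.8,  95.1])] [324.84142526 149.57986208] [169.5879087   69.86931795]
```

View pics/l21.png

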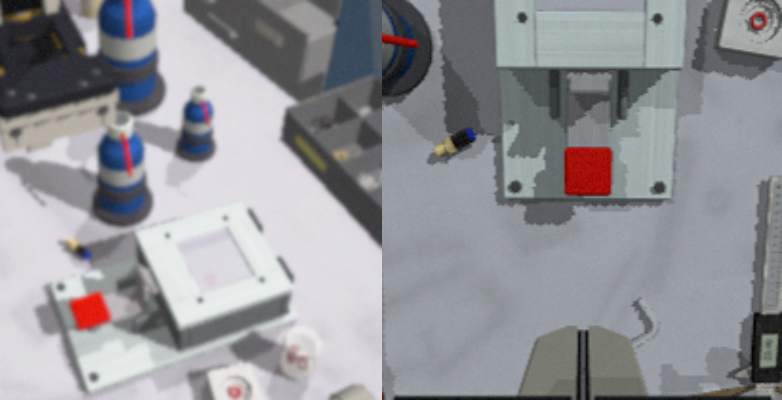

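View pics/w21.png

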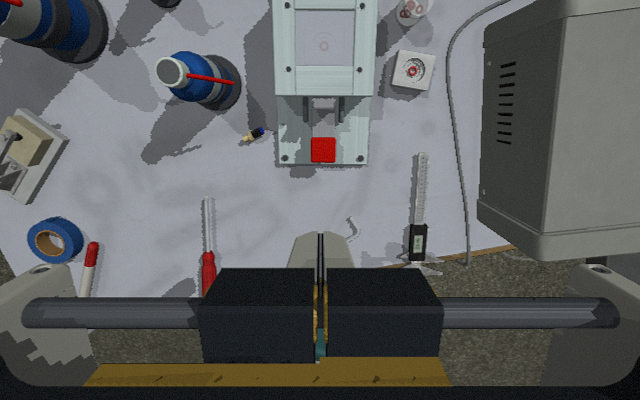

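The lid is down: its front edge is at row 95, as predicted for shut. The key pad is at (323,150) at rest, the cap is up, the loose things are in place, and the robot is clear. Handing in.

```bash
python3 -c "
from bench import ticket; print(ticket.finish_job())"
```

```text
the job is handed in; nothing more can be done
None
```

The job is done and handed in at about 23 s of the 69 s allowed; no verdict was reported.

- **Key:** I pressed the red key until the lid sprang fully open with the gripper clear of it, then lifted off before doing anything else.
- **Duster:** With the lid open I pressed the cap of the middle-sized duster until the force reached 9.2 N, above the 6 N needed for full travel. I then released it and saw it back up.
- **Lid:** I pushed the lid down along its arc. The force built to about 7 N, dropped as the lid snapped under the hook, then rose to 14.6 N against the stop. The lid stayed down when I backed off.

**Last checks:**
- The lid's front edge is at row 95 in the wrist view, as predicted for shut.
- The key is at rest and the cap is up.
- By eye, the block, jar and fitting are where they were; I did not measure them again.
- The robot is clear, with contact force near zero.

**One disagreement:** the real fingertips ended about 21 mm short of the reported TCP (tool tip point). My first key presses therefore only hovered above the pad. I worked this out from the wrist picture and allowed for it from then on.

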